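Cap off the coolant tank with a camlock coupling

TASK

Push the camlock cap coupling along its cradle fully home onto the tank's grooved brass adaptor while both of its cam arms still stand open. Then swing the two cam arms fully shut against the coupling's sides, one after the other, so that it is locked on. Leave the ore lump, the lidded pot and the copper disc where they are.

Things in the scene. Friction and masses are not known exactly. Their poses are not given: they have to be found in the camera images.
- unit: fixed drain unit: low steel coolant tank (204 x 314 mm, 136 mm tall, near face at x = 118 mm) with a brass grooved adaptor sticking out along -x over an aluminium cradle. Origin: on the table under the middle of the coupling when home. x: from the cradle's open end to the tank (the pushing direction), y: left of that, z up
- nose (a point): centre of the adaptor's chamfered nose, 74 mm above the table, on its level axis; axes as the unit's. Adaptor diameter 59 mm; groove 17 to 40 mm behind the nose (+x), 80 mm collar 53 to 61 mm behind it, then a 48 mm pipe to the tank at 118 mm
- cradle_end (a point): middle of the open end (robot's side) of the cradle's flat ledge, on the ledge, 30 mm above the table. The ledge runs 190 mm from here along the unit's +x; 80 mm wide over its two side rails, which are 60 mm apart and rise 10 mm above the ledge
- seat (a point): point on the ledge where the coupling's origin lies when the coupling is home; axes as the unit's
- coupling: loose aluminium camlock cap coupling, 0.55 to 1 kg with its arms, 100 mm long, 76 mm diameter, 82 mm tall, on a 56 mm wide flat foot between the cradle's rails (2 mm play each side). Origin: middle of its underside; x points to its mouth, which faces the adaptor. Starts 55 to 80 mm short of home; sliding it takes 3 to 7 N
- closed_end (a point): centre of the coupling's flat closed end (72 mm disc, the face to push), 50 mm behind its origin, 44 mm above its underside
- mouth (a point): centre of the coupling's open mouth, 50 mm ahead of its origin; 64 mm bore, 50 mm deep. Home: the adaptor's nose touches the bottom of the bore, and 3 mm stay between mouth and collar
- left_arm (a joint): angle of the left cam arm: 0 = shut (hard stop), lying back along the coupling's side, free end towards the closed end; 1.57 = straight out sideways; 1.9 = fully open stop. Starts at 1.5 to 1.78. Swings horizontally, stays where left; friction 0.08 N m (under 2 N at 60 mm from the pin). Its cam enters the adaptor's groove as it closes below about 1.1 rad; short of home it misses the groove and pushes the coupling off
- right_arm (a joint): angle of the right cam arm: 0 = shut (hard stop), lying back along the coupling's side, free end towards the closed end; 1.57 = straight out sideways; 1.9 = fully open stop. Starts at 1.5 to 1.78. Swings horizontally, stays where left; friction 0.08 N m (under 2 N at 60 mm from the pin). Its cam enters the adaptor's groove as it closes below about 1.1 rad; short of home it misses the groove and pushes the coupling off
- left_pin (a point): pin (hinge axis, vertical) of the left cam arm: 30 mm ahead of the coupling's origin towards the mouth, 42 mm to its +y side, 44 mm above its underside. The arm is a brass bar 9 mm thick and 20 mm tall (34 to 54 mm above the underside); when shut its outer face lies 10.5 mm farther out than the pin, and its last 33 mm flare outward
- right_pin (a point): pin (hinge axis, vertical) of the right cam arm: 30 mm ahead of the coupling's origin towards the mouth, 42 mm to its -y side, 44 mm above its underside. The arm is a brass bar 9 mm thick and 20 mm tall (34 to 54 mm above the underside); when shut its outer face lies 10.5 mm farther out than the pin, and its last 33 mm flare outward
- left_tip (a point): middle of the free end of the left cam arm (left when looking from the coupling's closed end towards its mouth, i.e. on the coupling's +y side), 101 mm from its pin
- right_tip (a point): middle of the free end of the right cam arm (right when looking from the coupling's closed end towards its mouth, i.e. on the coupling's -y side), 101 mm from its pin
- ore: bystander: rough grey-brown ore lump, about 90 x 60 mm, 60 mm tall, loose on the table; origin at the middle of its underside
- pot: bystander: lidded round steel pot with a stub on top, 94 mm diameter, 88 mm tall, loose on the table; origin at the middle of its underside
- lap: bystander: copper disc with a small hub, 124 mm diameter, 22 mm tall, lying loose on the table; origin at the middle of its underside
There are look-alikes about, which are no part of the job. What is shaped like the coupling but black or purple is not meant.

How it is judged:
On the way, in this order (a step that is already met when the one before it is completed fails the run):
1. the coupling is fully home on the adaptor (within 5 mm) while both cam arms still stand open (over 1 rad) (x of coupling in the frame of seat above -0.005 m and distance between coupling and seat below 0.007 m and angle between the x axis of coupling and the x axis of seat, either way round below 0.08 rad and value of joint each of left_arm, right_arm above 1 rad), for 0.2 s.
2. one cam arm is shut (under 0.15 rad) while the other still stands open (over 0.8 rad), coupling still home (x of coupling in the frame of seat above -0.007 m and distance between coupling and seat below 0.009 m and angle between the x axis of coupling and the x axis of seat, either way round below 0.08 rad and ((value of joint left_arm below 0.15 rad and value of joint right_arm above 0.8 rad) or (value of joint right_arm below 0.15 rad and value of joint left_arm above 0.8 rad))), for 0.1 s.
At the end, for the whole second after the job is handed in: The coupling sits home on the adaptor (its origin within 7 mm short of the seat and in line with it to 0.08 rad), both cam arms are shut (each under 0.15 rad), and it is at rest (x of coupling in the frame of seat above -0.007 m and distance between coupling and seat below 0.009 m and angle between the x axis of coupling and the x axis of seat, either way round below 0.08 rad and value of joint each of left_arm, right_arm below 0.15 rad and linear speed of coupling below 0.02 m/s); the robot touches nothing.
It fails at once if the ore lump is pushed away by more than 25 mm (distance of ore from where it was at the start of the episode above 0.025 m).
It fails at once if the lidded pot is pushed away by more than 25 mm (distance of pot from where it was at the start of the episode above 0.025 m).
It fails at once if the copper disc is pushed away by more than 25 mm (distance of lap from where it was at the start of the episode above 0.025 m).
It also fails if it takes over 58 s, if anything falls off the work surface, if the arm or the gripper's body presses on something with over 40 N, if the wrist force passes 120 N, or if a joint passes its speed limit or range.

ROBOT

A 7-joint arm with a two-finger parallel gripper is mounted at the origin on the work surface. World frame = base frame: x ahead of the robot, y to its left, z up, the work surface at z = 0. Lengths are in m, angles in rad, forces in N, time in s.
With the tool pointing down it reaches from about 0.4 to 0.85 m from the base axis. Payload 4.5 kg.
Tool frame: the origin (TCP) lies on the mounting face of the last link; the fingertips stand 173 mm ahead of it and the grasp point (between the pads) lies 155 mm ahead of it; z points along the fingers, y is the direction in which the jaws open and shut (so a half turn about z gives the same grasp; the last joint's range is limited). The gripper opens to 85 mm and grips with 20 to 120 N. Pads are 22 mm wide; open, the fingers measure 114 mm over their backs; the gripper's body (76 mm by 85 mm) begins 54 mm behind the grasp point. The pads swing forward as they close: fully open they stand 13 mm farther back than shut.
Start: joints at [1.306, 0.689, -0.195, 1.565, 0.157, 0.902, -0.215], TCP at [0.184, -0.597, 0.405] pointing down, gripper open.
Joint ranges: [-3.01, 3.01], [-0.46, 2.08], [-1.47, 1.51], [0.13, 2.56], [-1, 4.14], [0.04, 2.09], [-2.66, 2.66]. Speed limits (rad/s): [2.57, 2.57, 3.14, 3.14, 3.14, 3.14, 3.14].

INTERFACE

Orientations are given as [roll, pitch, yaw] about the fixed x, y, z axes, in that order (R = Rz(yaw) Ry(pitch) Rx(roll)).
In Python, from station import status, viewer, env, nets gives the robot as it stands.
- The arm moves only by the tool play_rows, never from a script. Its argument "targets" is a list of rows, each a list of 7 numbers: the turn, a rotation vector about the tool's x, y, z in rad, then the shift along the tool's x, y, z in mm, then the closure, from -1 (fully open) to 1 (shut). A call has 1 to 20 rows; each row is the pose to reach, as a shift and turn from the pose commanded when the call began, along the tool's axes at that moment; what a row does not reach only later rows make up. A row lasts 1/12 s, in which the tool goes at most 41.7 mm and 7.16 degrees, less where a joint would pass 70% of its speed; a pose out of reach is approached as far as the arm can. A call with a gripper value outside its range is refused whole. The fingers move at their own pace and stop on an object; "newtons" is the grip in N (left out, the last holds). Time passes only in rows, so rows that repeat a pose let the fingers close. It gives the time, the measured TCP pose, the force and the opening at its end, in the units of the state.
- status.get_obs(): the state, without advancing time (a new reading comes with each control period).
- viewer.capture(name): name is "scene" or "top" or "wrist"; returns a dict with "pixels" (420x560x3 uint8, red, green, blue), "z_map" (420x560 float32, m along the optical axis (not along the pixel's ray), 0 where there is no reading), "fx", "fy", "cx", "cy" (pixels), "k1" (the pictures are not rectified: a ray, as slopes to the right and down, at radius r is drawn at 1 + k1 r^2 times it, then the intrinsics apply), "rvec" (rotation vector, rad) and "tvec" (3), from world to camera coordinates, as OpenCV has them; the wrist camera has in their place "T_tool_cam" (4x4, takes a point from camera to tool coordinates, whose origin is the TCP and whose axes are the flange's). Camera axes: x right, y down, z forward; pixel columns grow to the right and rows downward; lengths in m; the calibration is good to about 2 mm. A picture is of the moment at which its call begins: read the wrist's pose just before it.
- env.sign_off(): hands the job in, once; it reports no verdict.
Trained networks look in the newest picture that a camera, given by its name, has taken for a name from the list of things; names that differ only in an ending like _2 or _b are one class to them, and where a whole thing is asked for, a point or a joint stands for the part that bears it (a point fixed in the world has none). Each returns a list of dicts, best first, with "confidence" (0 to 1); they miss things now and then, are a little off and sometimes report something else, mostly with a low value. They report only what shows in the picture. A call takes as long as a camera call. They do not tell look-alikes from the thing itself.
- nets.outline_of(camera, query): "pixels" (420x560 bool, what is visible of it) and "point" ([row, column] in pixels, amid what is visible of it).
The state is a dict: "time_s": time; "qpos": joint angles; "qd": joint speeds; "joint_torque": joint torques, N m; "ee_pos": TCP position; "tcp_rot": TCP orientation; "wrist_force": force on the tool from outside, world axes, zero at the start; "wrist_torque": the same for the moment, N m; "width": finger opening in m.
Only numpy, scipy, OpenCV 4.12 (cv2) and the standard library are available. Lean on these libraries where they do the work, as an engineer would, in place of code of your own. Each camera call takes 0.05 s, during which the arm holds its last target.

## Working session

There is one attempt and no reset: what is moved stays moved. The work goes in short steps, Python scripts to look and compute and a tool call to move; the robot and the scene stay as the last step left them, time stands still between calls to the robot, and variables do not carry over. Pictures are saved under pics/ and viewed, and the job is handed in when it is done.

Besides the shell and the picture viewer there is one more tool, called after "Emit:" in YAML: its name, and indented under it one key for each argument. play_rows: Moves the arm, as the interface text tells. Its arguments: {"type":"object","properties":{"targets":{"type":"array","items":{"type":"array","items":{"type":"number"}}},"newtons":{"type":"number"}},"required":["targets"]}

```bash
ls; mkdir -p pics
python3 - <<'E'
from station import status, viewer, env, nets
import cv2,numpy as np,pickle
o=status.get_obs();print({k:np.round(v,3).tolist() for k,v in o.items()})
D={}
for n in ["scene","top"]:
    c=viewer.capture(n);D[n]=c
    cv2.imwrite(f"pics/{n}0.png",c["pixels"][:,:,::-1])
    print(n,c["fx"],c["fy"],c["cx"],c["cy"],c["k1"],c["rvec"],c["tvec"])
pickle.dump(D,open("d0.pkl","wb"))
E
```

```text
pics
{'time_s': 0.0, 'qpos': [1.306, 0.69, -0.195, 1.566, 0.157, 0.902, -0.215], 'qd': [0.002, -0.001, 0.0, 0.001, 0.002, -0.001, -0.002], 'joint_torque': [0.0, -53.961, -1.266, -15.854, 0.009, 0.01, -0.0], 'ee_pos': [0.184, -0.597, 0.404], 'tcp_rot': [-3.14, 0.0, 0.299], 'wrist_force': [0.163, 0.172, -0.047], 'wrist_torque': [0.01, 0.022, 0.016], 'width': 0.085}
scene 380.351845322063 380.351845322063 278.53169810783544 213.48480490259533 -0.06526915666081581 [ 1.89982483  1.10570558 -0.61597306] [-0.29500814 -0.17753502  1.23185085]
top 388.24522592673776 388.24522592673776 276.7838658119378 209.51450952137816 -0.08401549562172657 [ 2.19286089 -2.19594174  0.06161319] [0.03930465 0.5251208  1.07644465]
```

View pics/scene0.png

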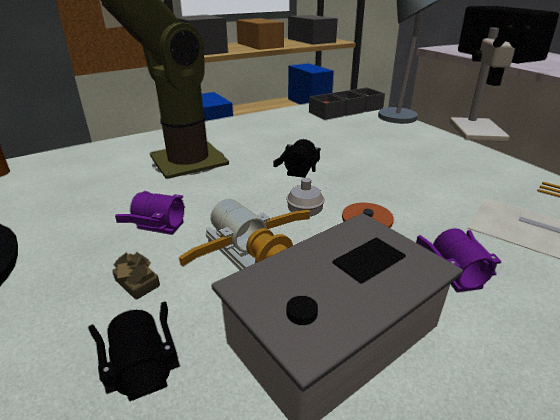

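View pics/top0.png

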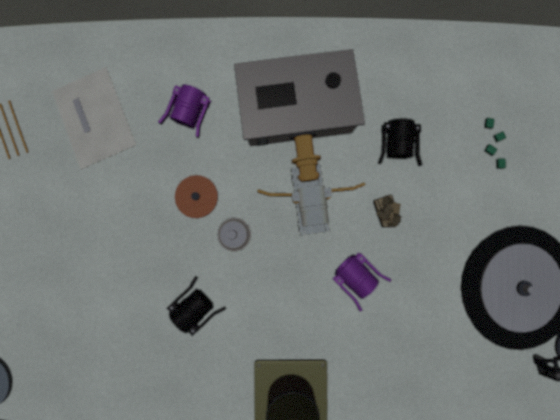

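```bash
cat > h.py <<'E'
import numpy as np,cv2,pickle
from scipy.spatial.transform import Rotation as Ro
def cw(c,ee=None):
    """return R,t camera->world"""
    if "rvec" in c:
        R=Ro.from_rotvec(np.ravel(c["rvec"])).as_matrix();return R.T,-R.T@np.ravel(c["tvec"])
    T=ee@c["T_tool_cam"];return T[:3,:3],T[:3,3]
def eeT(o):
    T=np.eye(4);T[:3,:3]=Ro.from_euler("xyz",o["tcp_rot"]).as_matrix();T[:3,3]=o["ee_pos"];return T
def KD(c): return np.array([[c["fx"],0,c["cx"]],[0,c["fy"],c["cy"]],[0,0,1.]]),np.array([c["k1"],0,0,0,0.])
def cloud(c,ee=None):
    K,D=KD(c);h,w=c["z_map"].shape
    u,v=np.meshgrid(np.arange(w),np.arange(h))
    p=cv2.undistortPoints(np.stack([u,v],-1).reshape(-1,1,2).astype(float),K,D).reshape(h,w,2)
    z=c["z_map"];P=np.dstack([p*z[...,None],z])
    R,t=cw(c,ee);W=P@R.T+t;W[z<=0]=np.nan;return W
def proj(c,X,ee=None):
    R,t=cw(c,ee);K,D=KD(c);r=cv2.Rodrigues(R.T)[0]
    return cv2.projectPoints(np.asarray(X,float).reshape(-1,3),r,-R.T@t,K,D)[0].reshape(-1,2)
E
python3 - <<'E'
from h import *
from station import viewer,nets,status
D=pickle.load(open("d0.pkl","rb"))
for n in ["scene","top"]:
    c=D[n];W=cloud(c);
    for q in ["unit","coupling","left_arm","right_arm","ore","pot","lap"]:
        for r in nets.outline_of(n,q)[:5]:
            m=r["pixels"];P=W[m];P=P[~np.isnan(P[:,0])]
            print(n,q,round(r["confidence"],2),np.round(r["point"]),m.sum(),np.round(np.median(P,0),3),"zmax",np.round(np.percentile(P[:,2],98),3))
c=D["top"];cv2.imwrite("pics/topz.png",cv2.resize(c["pixels"][40:250,220:420,::-1],None,fx=3,fy=2.85,interpolation=cv2.INTER_CUBIC)*1)
c=D["scene"];cv2.imwrite("pics/scz.png",cv2.resize(c["pixels"][170:300,160:340,::-1],None,fx=4,fy=4,interpolation=cv2.INTER_CUBIC)*1)
E
```

```text
scene unit 0.73 [307. 328.] 32569 [ 0.859 -0.067  0.136] zmax 0.144
scene coupling 0.84 [156. 298.] 1085 [0.276 0.248 0.054] zmax 0.082
scene coupling 0.81 [356. 134.] 5459 [ 0.744 -0.311  0.062] zmax 0.082
scene coupling 0.69 [223. 231.] 2937 [ 0.567 -0.073  0.083] zmax 0.112
scene coupling 0.57 [212. 157.] 1969 [ 0.359 -0.19   0.053] zmax 0.081
scene coupling 0.56 [256. 463.] 2480 [0.833 0.276 0.061] zmax 0.084
scene left_arm 0.86 [218. 290.] 399 [0.568 0.041 0.077] zmax 0.085
scene left_arm 0.67 [222. 229.] 2906 [ 0.567 -0.074  0.083] zmax 0.112
scene left_arm 0.64 [325. 165.] 355 [ 0.701 -0.259  0.053] zmax 0.056
scene left_arm 0.54 [206. 172.] 37 [ 0.347 -0.137  0.045] zmax 0.055
scene left_arm 0.45 [262. 479.] 100 [0.852 0.301 0.052] zmax 0.056
scene right_arm 0.98 [247. 201.] 552 [ 0.582 -0.147  0.077] zmax 0.085
scene right_arm 0.96 [350. 103.] 435 [ 0.702 -0.355  0.053] zmax 0.056
scene right_arm 0.91 [216. 138.] 381 [ 0.366 -0.228  0.047] zmax 0.054
scene right_arm 0.63 [163. 313.] 67 [0.309 0.285 0.053] zmax 0.057
scene right_arm 0.51 [245. 427.] 183 [0.754 0.252 0.053] zm
[... 1003 characters left out ...]
m 0.52 [320. 211.] 121 [0.236 0.216 0.053] zmax 0.057
top left_arm 0.46 [112. 169.] 195 [0.806 0.341 0.051] zmax 0.058
top right_arm 0.7 [272. 380.] 105 [ 0.353 -0.232  0.053] zmax 0.057
top right_arm 0.62 [291. 188.] 125 [0.305 0.284 0.053] zmax 0.058
top right_arm 0.56 [188. 346.] 124 [ 0.578 -0.147  0.083] zmax 0.086
top right_arm 0.47 [148. 419.] 171 [ 0.694 -0.352  0.052] zmax 0.056
top right_arm 0.47 [119. 202.] 165 [0.777 0.248 0.052] zmax 0.057
top ore 0.62 [211. 388.] 694 [ 0.519 -0.264  0.046] zmax 0.059
top ore 0.28 [195. 195.] 1469 [0.564 0.268 0.01 ] zmax 0.021
top pot 0.7 [235. 235.] 860 [0.457 0.156 0.057] zmax 0.089
top lap 0.69 [196. 196.] 1460 [0.564 0.268 0.01 ] zmax 0.021
```

View pics/topz.png

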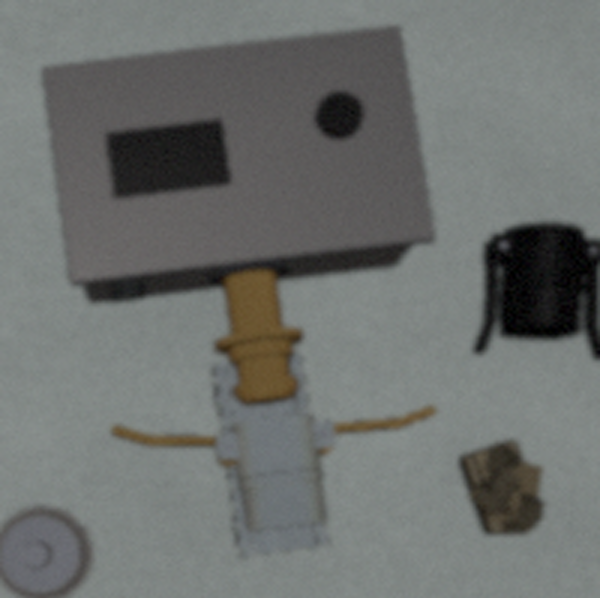

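View pics/scz.png

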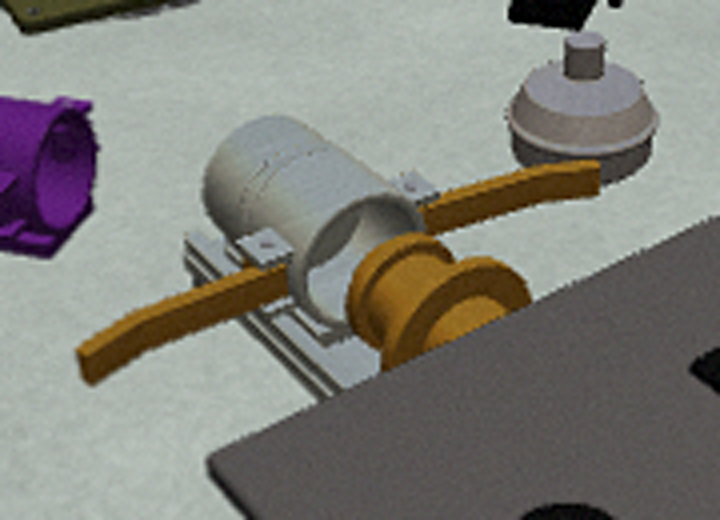

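```bash
cat > fit.py <<'E'
from h import *
from scipy.optimize import least_squares
D=pickle.load(open("d0.pkl","rb"))
P=np.vstack([cloud(D[n]).reshape(-1,3) for n in ["top"]])
P=P[~np.isnan(P[:,0])]
# tank top
T=P[(P[:,2]>.13)&(P[:,2]<.142)&(P[:,0]>.6)]
r=cv2.minAreaRect((T[:,:2]*1000).astype(np.float32));print("tank",r,len(T))
def fit(n):
    P=cloud(D[n]).reshape(-1,3);P=P[~np.isnan(P[:,0])]
    # adaptor/coupling axis: ridge points
    C=P[(P[:,2]>.09)&(P[:,2]<.118)&(P[:,0]>.45)&(P[:,0]<.7)&(abs(P[:,1]+.05)<.06)]
    return C
for n in ["top","scene"]:
    C=fit(n);ax=np.polyfit(C[:,0],C[:,1],1);print(n,len(C),ax,np.arctan(ax[0]),"y at .55",np.polyval(ax,.55), C.min(0),C.max(0))
E
python3 fit.py
```

```text
tank ((818.6602172851562, -18.13641357421875), (206.66525268554688, 315.1012878417969), 7.075507164001465) 8769
top 1659 [ 0.12100937 -0.1185561 ] 0.12042384357009461 y at .55 -0.05200095300333647 [ 0.48019298 -0.10355877  0.0900397 ] [ 0.69983387 -0.00110789  0.11548228]
scene 1779 [ 0.17254761 -0.16002112] 0.1708651639830511 y at .55 -0.06511992975721351 [ 0.48265814 -0.10679239  0.09001998] [ 0.67980405 -0.0016259   0.11535992]
```

```bash
cat >> h.py <<'E'
YAW=0.1225;U0=np.array([.600,-.0455,0])
def toU(W): 
    R=Ro.from_euler("z",YAW).as_matrix();return (W-U0)@R
def fromU(X):
    R=Ro.from_euler("z",YAW).as_matrix();return np.asarray(X)@R.T+U0
E
python3 - <<'E'
from h import *
D=pickle.load(open("d0.pkl","rb"))
for n in ["top","scene"]:
    W=toU(cloud(D[n]).reshape(-1,3));W=W[~np.isnan(W[:,0])]*1000
    print(n)
    for x in range(-140,120,10):
        s=W[(abs(W[:,0]-x)<5)&(abs(W[:,1])<60)&(W[:,2]<125)]
        t=s[s[:,2]>80];r=s[(s[:,2]>25)]
        print(x,len(s),"top z",np.round(np.percentile(s[:,2],99),1) if len(s) else None,"y>80:",np.round([t[:,1].min(),t[:,1].max()],0) if len(t) else None,"y>25",np.round([r[:,1].min(),r[:,1].max()],0) if len(r) else None)
    for sg in (1,-1):
        a=W[(W[:,1]*sg>62)&(W[:,1]*sg<150)&(abs(W[:,0])<80)&(W[:,2]>66)&(W[:,2]<95)]
        print("arm",sg,len(a),a.min(0).round(),a.max(0).round(),np.polyfit(a[:,1]*sg,a[:,0],1))
        print(np.round([[lo,a[(a[:,1]*sg>lo)&(a[:,1]*sg<lo+10)][:,0].mean()] for lo in range(60,150,10)],0).tolist())
E
```

```text
top
-140 144 top z 42.7 y>80: None y>25 [-43.  40.]
-130 150 top z 41.6 y>80: None y>25 [-41.  39.]
-120 159 top z 110.7 y>80: [-36.  32.] y>25 [-43.  40.]
-110 156 top z 111.6 y>80: [-37.  32.] y>25 [-38.  40.]
-100 161 top z 111.9 y>80: [-36.  33.] y>25 [-36.  41.]
-90 156 top z 112.5 y>80: [-35.  32.] y>25 [-38.  40.]
-80 158 top z 112.1 y>80: [-36.  33.] y>25 [-40.  41.]
-70 158 top z 113.0 y>80: [-37.  35.] y>25 [-37.  40.]
-60 164 top z 113.7 y>80: [-39.  35.] y>25 [-43.  45.]
-50 178 top z 114.1 y>80: [-53.  50.] y>25 [-53.  50.]
-40 177 top z 113.4 y>80: [-55.  51.] y>25 [-58.  59.]
-30 164 top z 114.4 y>80: [-59.  59.] y>25 [-59.  59.]
-20 85 top z 114.2 y>80: [-39.  36.] y>25 [-39.  41.]
-10 115 top z 41.7 y>80: None y>25 [-41.  41.]
0 206 top z 101.3 y>80: [-23.  22.] y>25 [-42.  41.]
10 161 top z 105.0 y>80: [-27.  27.] y>25 [-41.  41.]
20 134 top z 103.8 y>80: [-27.  26.] y>25 [-42.  40.]
30 150 top z 99.6 y>80: [-22.  22.] y>25 [-41.  42.]
40 174 top z 105.0 y>80: [-28.  28.] y>25 [-43.  40.]
50 175 top z 113.0 y>80: [-37.  37.] y>25 [-39.  42.]
60 133 top z 115.0 y>80:
[... 1877 characters left out ...]
  14.] y>25 [-24.  14.]
80 21 top z 98.9 y>80: [-15.  10.] y>25 [-15.  10.]
90 0 top z None y>80: None y>25 None
100 0 top z None y>80: None y>25 None
110 0 top z None y>80: None y>25 None
arm 1 316 [-31.  62.  66.] [ -5. 136.  86.] [  0.25073339 -43.92604902]
[[60.0, -26.0], [70.0, -24.0], [80.0, -23.0], [90.0, -21.0], [100.0, -20.0], [110.0, -16.0], [120.0, -12.0], [130.0, -8.0], [140.0, nan]]
arm -1 472 [ -39. -150.   66.] [-20. -62.  86.] [  0.05972764 -35.84489371]
[[60.0, -30.0], [70.0, -30.0], [80.0, -31.0], [90.0, -31.0], [100.0, -31.0], [110.0, -32.0], [120.0, -30.0], [130.0, -27.0], [140.0, -24.0]]<stdin>:13: RuntimeWarning: Mean of empty slice.
  ret = ret.dtype.type(ret / rcount)
```

Emit:
play_rows:
  targets:
    - [0, 0, 0.088, 200, -216, 0, 1]
    - [0, 0, 0.088, 200, -216, 0, 1]
    - [0, 0, 0.088, 200, -216, 0, 1]
    - [0, 0, 0.088, 200, -216, 0, 1]
    - [0, 0, 0.088, 200, -216, 0, 1]
    - [0, 0, 0.088, 200, -216, 0, 1]
    - [0, 0, 0.176, 397, -433, 0, 1]
    - [0, 0, 0.176, 397, -433, 0, 1]
    - [0, 0, 0.176, 397, -433, 0, 1]
    - [0, 0, 0.176, 397, -433, 0, 1]
    - [0, 0, 0.176, 397, -433, 0, 1]
    - [0, 0, 0.176, 397, -433, 0, 1]
    - [0, 0, 0.176, 397, -433, 0, 1]
    - [0, 0, 0.176, 397, -433, 0, 1]
    - [0, 0, 0.176, 397, -433, 0, 1]
    - [0, 0, 0.176, 397, -433, 0, 1]
    - [0, 0, 0.176, 397, -433, 0, 1]
    - [0, 0, 0.176, 397, -433, 0, 1]

```text
time_s: 2.3
ee_pos: [0.4353, -0.0681, 0.4047]
tcp_rot: [3.141, 0.001, 0.12]
wrist_force: [0.1, -1.0, 0.6]
width: -0.0001
```

Run:
```python
from h import *
from station import viewer,status
o=status.get_obs();c=viewer.capture("wrist");ee=eeT(o);pickle.dump((c,o),open("w1.pkl","wb"))
cv2.imwrite("pics/w1.png",c["pixels"][:,:,::-1])
print(o["time_s"],o["ee_pos"],o["tcp_rot"],o["width"],o["wrist_force"],c["T_tool_cam"])
print("TCP in U",toU(np.array(o["ee_pos"]))*1000)
W=toU(cloud(c,ee).reshape(-1,3));W=W[~np.isnan(W[:,0])]*1000
for x in range(-180,120,10):
    s=W[(abs(W[:,0]-x)<5)&(abs(W[:,1])<60)&(W[:,2]<125)]
    t=s[s[:,2]>80];r=s[(s[:,2]>25)]
    if len(s):print(x,len(s),np.round(np.percentile(s[:,2],99),1),"y>80:",np.round([t[:,1].min(),t[:,1].max()],0) if len(t) else None,"y>25",np.round([r[:,1].min(),r[:,1].max()],0) if len(r) else None)
```

```text
2.3 [ 0.43527278 -0.0681415   0.40467425] [3.14071527e+00 8.92929498e-04 1.20095457e-01] -6.911455324536973e-05 [ 0.09900811 -1.02030327  0.59414865] [[-3.58651089e-05 -9.60648891e-01 -2.77765561e-01  7.03474172e-02]
 [ 9.99999598e-01  2.14280104e-04 -8.70205213e-04  4.44614990e-04]
 [ 8.95481306e-04 -2.77765481e-01  9.60648498e-01  3.09796640e-02]
 [ 0.00000000e+00  0.00000000e+00  0.00000000e+00  1.00000000e+00]]
TCP in U [-166.25944643   -2.34317341  404.67424922]
-180 988 1.6 y>80: None y>25 None
-170 993 1.5 y>80: None y>25 None
-160 1026 1.8 y>80: None y>25 None
-150 898 1.6 y>80: None y>25 None
-140 937 40.8 y>80: None y>25 [-46.  38.]
-130 1032 41.0 y>80: None y>25 [-46.  37.]
-120 851 110.4 y>80: [-40.  30.] y>25 [-44.  38.]
-110 1461 110.5 y>80: [-39.  30.] y>25 [-39.  38.]
-100 1502 110.4 y>80: [-39.  30.] y>25 [-41.  38.]
-90 1501 110.5 y>80: [-39.  31.] y>25 [-39.  38.]
-80 1646 112.3 y>80: [-41.  33.] y>25 [-41.  37.]
-70 1632 112.6 y>80: [-41.  32.] y>25 [-41.  34.]
-60 1843 112.5 y>80: [-51.  46.] y>25 [-51.  46.]
-50 2298 112.4 y>80: [-56.  48.] y>25 [-56.  48.]
-40 2247 112.4 y>80: [-60.  60.] y>25 [-60.  60.]
-30 2111 112.5 y>80: [-60.  60.] y>25 [-60.  60.]
-20 381 112.1 y>80: [-41.  33.] y>25 [-41.  33.]
-10 71 41.0 y>80: None y>25 [-43.  38.]
0 342 40.8 y>80: None y>25 [-45.  39.]
10 63 1.6 y>80: None y>25 None
```

View pics/w1.png

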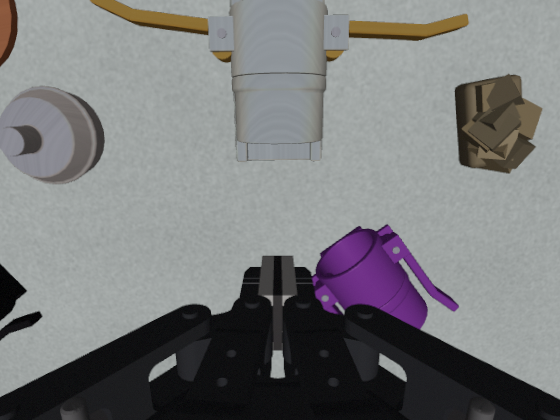

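Emit:
play_rows:
  targets:
    - [0, 0, 0, 0, 0, 42, 1]
    - [0, 0, 0, 0, 0, 84, 1]
    - [0, 0, 0, 0, 0, 125, 1]
    - [0, 0, 0, 0, 0, 155, 1]
    - [0, 0, 0, 0, 0, 172, 1]
    - [0, 0, 0, 8, -1, 172, 1]
    - [0, 0, 0, 18, -1, 172, 1]
    - [0, 0, 0, 28, -1, 172, 1]
    - [0, 0, 0, 32, -1, 172, 1]
    - [0, 0, 0, 36, -1, 172, 1]
    - [0, 0, 0, 40, -1, 172, 1]
    - [0, 0, 0, 44, -1, 172, 1]
    - [0, 0, 0, 48, -1, 172, 1]
    - [0, 0, 0, 52, -1, 172, 1]
    - [0, 0, 0, 56, -1, 172, 1]

```text
time_s: 3.6
ee_pos: [0.4887, -0.0599, 0.2334]
tcp_rot: [3.141, 0.007, 0.121]
wrist_force: [-6.9, -0.4, 2.5]
width: -0.0002
```

```bash
cat > s.py <<'E'
from h import *
from station import viewer,status
import sys
o=status.get_obs();print(o["time_s"],"TCP U",(toU(np.array(o["ee_pos"]))*1000).round(1),"rot",np.round(o["tcp_rot"],3),"F",np.round(o["wrist_force"],1),"w",o["width"])
for n in sys.argv[2:]:
    c=viewer.capture(n);pickle.dump((c,o),open(f"{sys.argv[1]}_{n}.pkl","wb"))
    im=c["pixels"][:,:,::-1]
    if n=="top":im=cv2.resize(im[80:250,220:420],None,fx=4,fy=3.5,interpolation=cv2.INTER_CUBIC)
    if n=="scene":im=cv2.resize(im[150:300,160:340],None,fx=4,fy=4,interpolation=cv2.INTER_CUBIC)
    cv2.imwrite(f"pics/{sys.argv[1]}_{n}.png",im)
E
python3 s.py a scene
```

```text
3.6 TCP U [-112.2   -0.7  233.4] rot [3.141 0.007 0.121] F [-6.9 -0.4  2.5] w -0.00019361638570998565
```

View pics/a_scene.png

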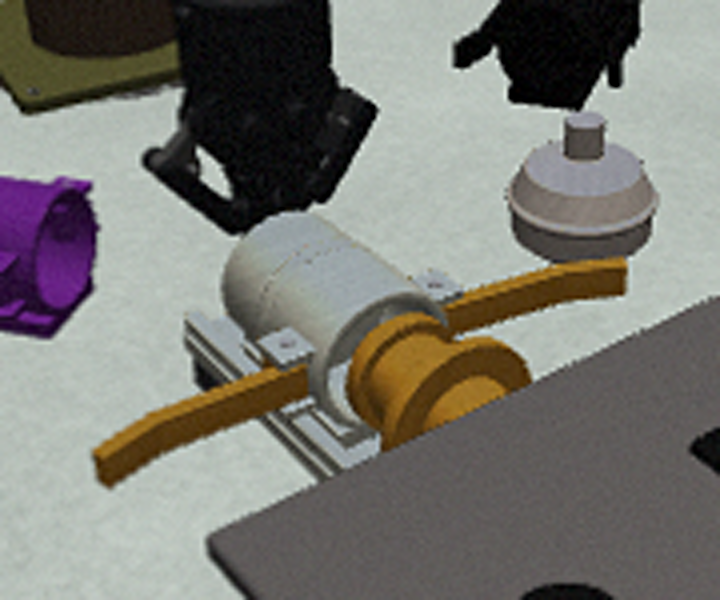

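Emit:
play_rows:
  targets:
    - [0, 0, 0, 4, 0, 0, 1]
    - [0, 0, 0, 8, 0, 0, 1]
    - [0, 0, 0, 12, 0, 0, 1]
    - [0, 0, 0, 16, 0, 0, 1]
    - [0, 0, 0, 20, 0, 0, 1]
    - [0, 0, 0, 24, 0, 0, 1]
    - [0, 0, 0, 28, 0, 0, 1]
    - [0, 0, 0, 31, 0, 0, 1]
    - [0, 0, 0, 34, 0, 0, 1]
    - [0, 0, 0, 37, 0, 0, 1]
    - [0, 0, 0, 40, 0, 0, 1]
    - [0, 0, 0, 42, 0, 0, 1]
    - [0, 0, 0, 44, 0, 0, 1]

```text
time_s: 4.73
ee_pos: [0.5329, -0.0545, 0.2332]
tcp_rot: [3.141, 0.006, 0.121]
wrist_force: [-6.6, -0.7, 3.5]
width: -0.0001
```

```bash
python3 s.py b scene
```

```text
4.7333 TCP U [-67.7  -0.7 233.2] rot [3.141 0.006 0.121] F [-6.6 -0.7  3.5] w -7.988117133528675e-05
```

View pics/b_scene.png

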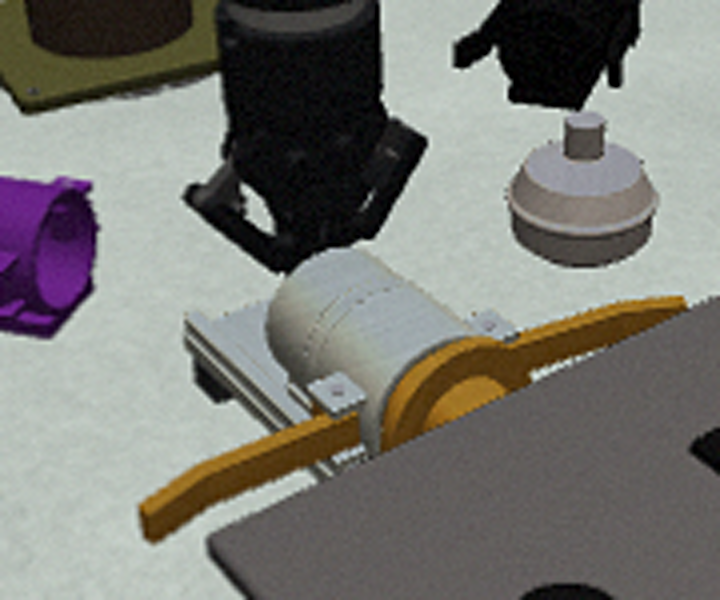

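Both arms are still open and the mouth is nearly at the collar. I'll press on gently until the force rises.

Emit:
play_rows:
  targets:
    - [0, 0, 0, 2, 0, 0, 1]
    - [0, 0, 0, 4, 0, 0, 1]
    - [0, 0, 0, 6, 0, 0, 1]
    - [0, 0, 0, 6, 0, 0, 1]

```text
time_s: 5.12
ee_pos: [0.5374, -0.054, 0.2329]
tcp_rot: [3.141, 0.01, 0.121]
wrist_force: [-9.9, -2.4, 4.7]
width: 0.0002
```

Emit:
play_rows:
  targets:
    - [0, 0, 0, 1, 0, 0, 1]
    - [0, 0, 0, 2, 0, 0, 1]
    - [0, 0, 0, 2, 0, 0, 1]

```text
time_s: 5.37
ee_pos: [0.538, -0.054, 0.2327]
tcp_rot: [3.141, 0.014, 0.121]
wrist_force: [-11.3, -1.3, 5.4]
width: -0.0
```

Emit:
play_rows:
  targets:
    - [0, 0, 0, 2, 0, 0, 1]
    - [0, 0, 0, 4, 0, 0, 1]
    - [0, 0, 0, 6, 0, 0, 1]
    - [0, 0, 0, 6, 0, 0, 1]

```text
time_s: 5.7
ee_pos: [0.5398, -0.0541, 0.2318]
tcp_rot: [3.141, 0.027, 0.12]
wrist_force: [-21.7, -3.7, 8.8]
width: 0.0
```

```bash
python3 s.py c scene top
python3 - <<'E'
from h import *
for n in ["top","scene"]:
    c,o=pickle.load(open(f"c_{n}.pkl","rb"));W=toU(cloud(c).reshape(-1,3));W=W[~np.isnan(W[:,0])]*1000
    for sg in (1,-1):
        a=W[(W[:,1]*sg>62)&(W[:,1]*sg<160)&(abs(W[:,0]-30)<60)&(W[:,2]>66)&(W[:,2]<95)]
        print(n,np.round([[lo,a[(a[:,1]*sg>lo)&(a[:,1]*sg<lo+10)][:,0].mean()] for lo in range(60,150,10)],0).tolist())
    for x in range(20,70,3):
        s=W[(abs(W[:,0]-x)<1.5)&(abs(W[:,1])<25)]
        if len(s):print(x,np.round(np.percentile(s[:,2],95),1),end="; ")
E
```

```text
5.7 TCP U [-60.8  -1.2 231.8] rot [3.141 0.027 0.12 ] F [-21.7  -3.7   8.8] w 1.013471358745145e-05
top [[60.0, 39.0], [70.0, 40.0], [80.0, 41.0], [90.0, 43.0], [100.0, 43.0], [110.0, 47.0], [120.0, 52.0], [130.0, 57.0], [140.0, nan]]
top [[60.0, 37.0], [70.0, 36.0], [80.0, 36.0], [90.0, 38.0], [100.0, 37.0], [110.0, 34.0], [120.0, 36.0], [130.0, 39.0], [140.0, 41.0]]
20 102.1; 23 101.2; 26 102.1; 29 109.3; 32 109.6; 35 111.4; 38 111.7; 41 113.9; 44 111.8; 47 112.7; 50 111.4; 53 113.9; 56 114.0; 59 115.8; 62 113.7; 65 98.2; 68 98.8; scene [[60.0, 43.0], [70.0, 45.0], [80.0, 46.0], [90.0, 48.0], [100.0, 49.0], [110.0, 53.0], [120.0, 57.0], [130.0, 60.0], [140.0, nan]]
scene [[60.0, 39.0], [70.0, 39.0], [80.0, 38.0], [90.0, 38.0], [100.0, 37.0], [110.0, 37.0], [120.0, 39.0], [130.0, 42.0], [140.0, 44.0]]
20 112.3; 23 112.4; 26 112.1; 29 112.7; 32 112.3; 35 112.4; 38 112.5; 41 112.3; 44 112.3; 47 112.5; 50 112.8; 53 113.8; 56 114.8; 59 114.4; 62 112.2; 65 98.1; 68 98.8; <stdin>:6: RuntimeWarning: Mean of empty slice.
  ret = ret.dtype.type(ret / rcount)
```

View pics/c_scene.png

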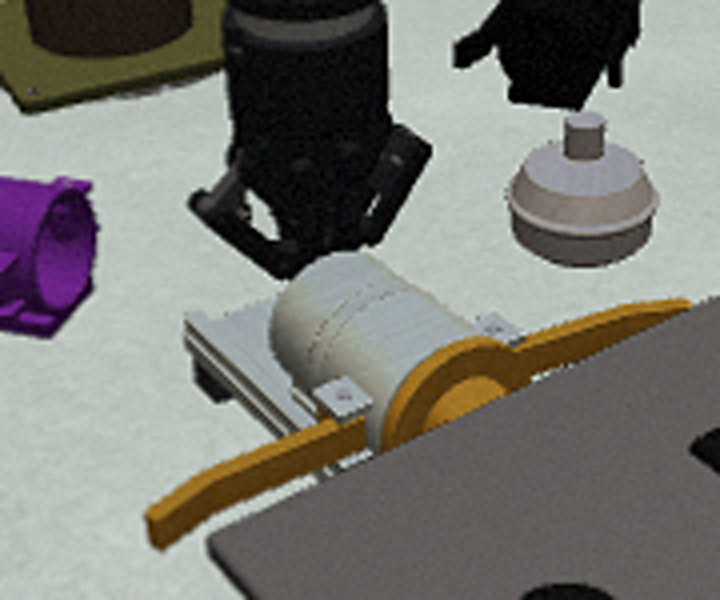

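View pics/c_top.png

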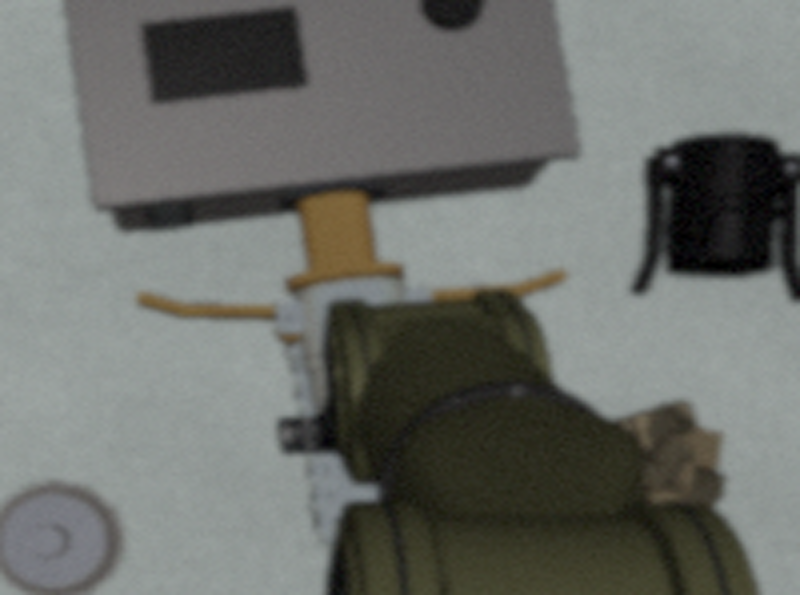

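Emit:
play_rows:
  targets:
    - [0, 0, 0, -10, 0, 0, 1]
    - [0, 0, 0, -30, 0, 0, 1]
    - [0, 0, 0, -30, 0, -40, 1]
    - [0, 0, 0, -30, 0, -80, 1]
    - [0, 0, 0, -20, -10, -115, 1]
    - [0, 0, 0, 10, -35, -120, 1]
    - [0, 0, 0, 40, -60, -120, 1]
    - [0, 0, 0, 70, -80, -120, 1]
    - [0, 0, 0, 95, -95, -120, 1]
    - [0, 0, 0, 120, -99, -120, 1]
    - [0, 0, 0, 124, -99, -120, 1]
    - [0, 0, 0, 124, -99, -100, 1]
    - [0, 0, 0, 124, -99, -100, 1]

```text
time_s: 6.88
ee_pos: [0.6589, 0.0609, 0.3307]
tcp_rot: [3.141, 0.004, 0.122]
wrist_force: [-1.0, -0.9, -0.8]
width: 0.0
```

```bash
python3 s.py d scene top wrist
```

```text
6.8833 TCP U [ 71.5  98.4 330.7] rot [3.141 0.004 0.122] F [-1.  -0.9 -0.8] w 2.8097455456660944e-05
```

View pics/d_scene.png

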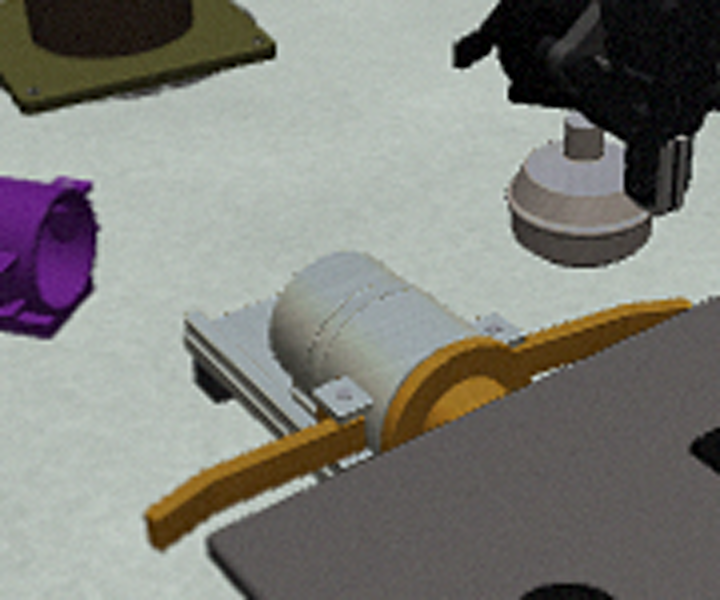

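View pics/d_top.png

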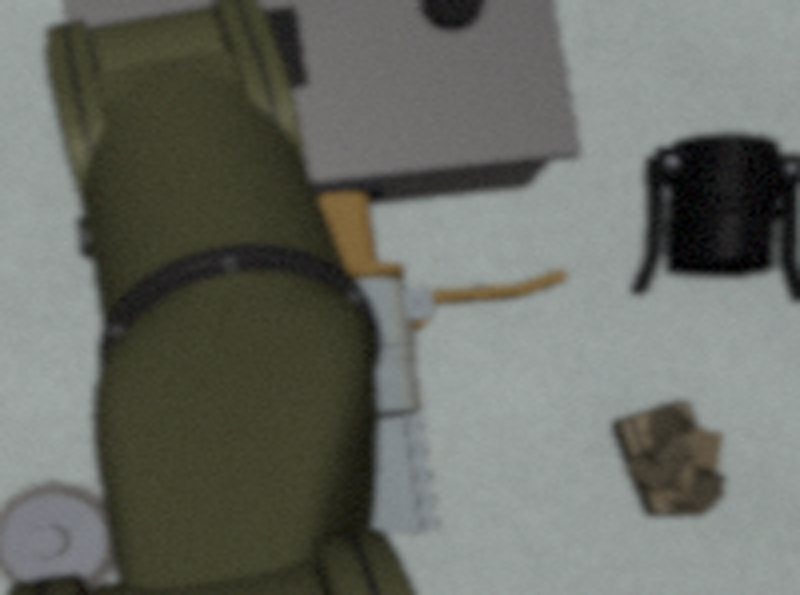

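View pics/d_wrist.png

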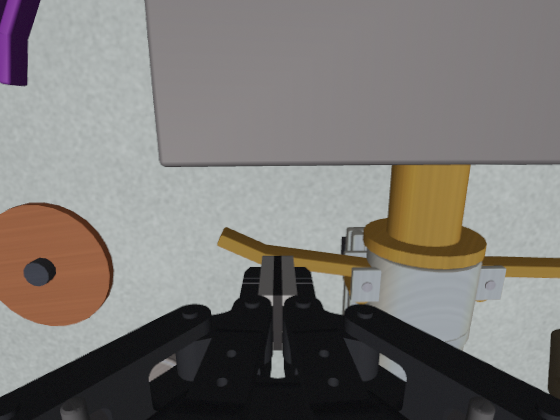

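Run:
```python
from h import *
c,o=pickle.load(open("d_wrist.pkl","rb"));ee=eeT(o);W=toU(cloud(c,ee))*1000
m=(W[...,2]>60)&(W[...,2]<92)
for sg in(1,-1):
  for lo in range(60,150,10):
    a=W[m&(W[...,1]*sg>lo)&(W[...,1]*sg<lo+10)&(abs(W[...,0]-40)<50)]
    if len(a):print(sg,lo,len(a),a[:,0].min().round(1),a[:,0].max().round(1),a[:,2].max().round(1))
t=W[(W[...,2]>130)&(W[...,2]<140)&(W[...,0]<250)];print("tank edge",np.percentile(t[:,0],1),np.percentile(t[:,2],90), t[:,1].max())
# coupling mouth/collar profile
for x in range(20,70,3):
    s=W[(abs(W[...,0]-x)<1.5)&(abs(W[...,1])<25)&(W[...,2]>50)]
    if len(s):print(x,np.round(np.percentile(s[:,2],95),1),end="; ")
tip=ee@np.array([0,0,.173,1]);print("\ntip px",proj(c,tip[:3],ee))
```

```text
1 60 302 33.6 43.2 83.2
1 70 292 34.5 44.8 83.7
1 80 215 38.8 46.1 83.2
1 90 132 45.6 47.5 81.0
1 100 190 40.0 50.4 82.8
1 110 332 41.5 54.9 83.4
1 120 343 45.8 59.8 83.3
1 130 214 50.5 61.5 83.4
-1 60 265 29.3 38.7 83.9
-1 70 266 29.6 38.3 82.8
-1 80 273 28.8 38.3 83.0
-1 90 261 28.8 38.0 82.9
-1 100 91 28.9 37.6 82.6
-1 110 8 36.4 37.2 67.4
tank edge 116.82503341245567 134.45376887060922 155.8233158083536
20 110.0; 23 109.9; 26 109.7; 29 110.0; 32 109.8; 35 109.8; 38 109.8; 41 109.9; 44 109.8; 47 109.4; 50 110.7; 53 112.0; 56 111.8; 59 110.8; 62 96.0; 65 96.0; 68 95.9; 
tip px [[276.49195395 274.63921341]]
```

Run:
```python
import numpy as np
for a in [1.75,1.6,1.45,1.3,1.15,1.0,.85,.7,.55,.4,.25,.12,0,-.08]:
    d=np.array([-np.cos(a),np.sin(a)]);n=np.array([np.sin(a),np.cos(a)])
    p=np.array([30,42])+52*d+(10.5+11*abs(np.sin(a))+14.5*np.cos(a))*n
    print(a,p.round(1),"tool",np.round([p[0]-72,-(p[1]-98)],0))
```

```text
1.75 [57.7 89.8] tool [-14.   8.]
1.6 [52.6 93.4] tool [-19.   5.]
1.45 [46.7 96.4] tool [-25.   2.]
1.3 [40.2 98.8] tool [-32.  -1.]
1.15 [ 32.9 100.3] tool [-39.  -2.]
1.0 [ 25.1 100.7] tool [-47.  -3.]
0.85 [17.  99.8] tool [-55.  -2.]
0.7 [ 8.7 97.4] tool [-63.   1.]
0.55 [ 0.6 93.6] tool [-71.   4.]
0.4 [-6.9 88.2] tool [-79.  10.]
0.25 [-13.6  81.3] tool [-86.  17.]
0.12 [-18.5  74.2] tool [-90.  24.]
0 [-22.  67.] tool [-94.  31.]
-0.08 [-23.9  63.6] tool [-96.  34.]
```

Emit:
play_rows:
  targets:
    - [0, 0, 0, 2, 0, 40, 1]
    - [0, 0, 0, 2, 0, 75, 1]
    - [0, 0, 0, 2, 0, 90, 1]
    - [0, 0, 0, 0, 0, 90, 1]

```text
time_s: 7.37
ee_pos: [0.6583, 0.0612, 0.2398]
tcp_rot: [3.141, 0.006, 0.122]
wrist_force: [-0.2, 0.2, -0.0]
width: 0.0
```

Emit:
play_rows:
  targets:
    - [0, 0, 0, -7, 3, 0, 1]
    - [0, 0, 0, -14, 6, 0, 1]
    - [0, 0, 0, -19, 5, 0, 1]
    - [0, 0, 0, -25, 2, 0, 1]
    - [0, 0, 0, -32, -1, 0, 1]
    - [0, 0, 0, -39, -2, 0, 1]
    - [0, 0, 0, -43, -3, 0, 1]
    - [0, 0, 0, -47, -3, 0, 1]
    - [0, 0, 0, -47, -3, 0, 1]

```text
time_s: 8.12
ee_pos: [0.6119, 0.0593, 0.2427]
tcp_rot: [-3.141, 0.001, 0.123]
wrist_force: [0.5, 0.2, 1.6]
width: 0.0001
```

```bash
python3 s.py e scene wrist
```

```text
8.1167 TCP U [ 24.7 102.6 242.7] rot [-3.141e+00  1.000e-03  1.230e-01] F [0.5 0.2 1.6] w 5.435901151883109e-05
```

View pics/e_scene.png

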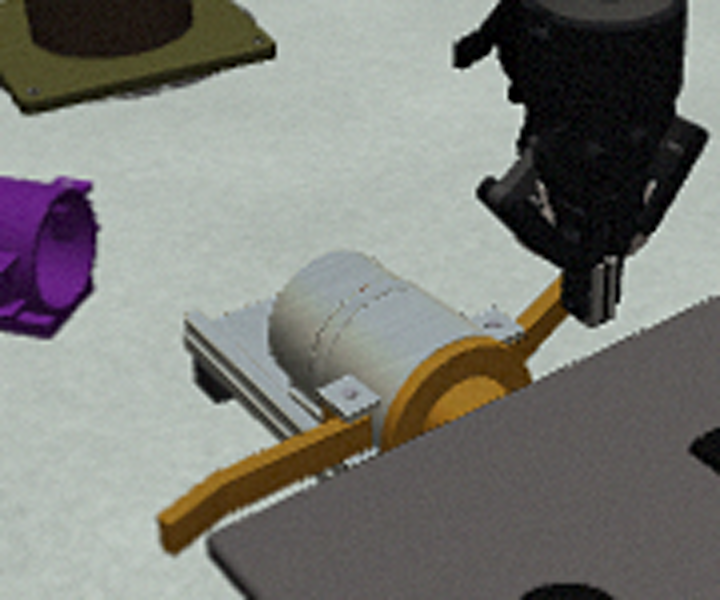

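View pics/e_wrist.png

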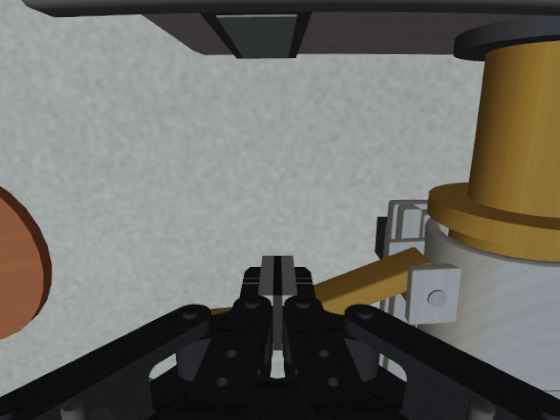

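Emit:
play_rows:
  targets:
    - [0, 0, 0, -8, 1, 0, 1]
    - [0, 0, 0, -16, 4, 0, 1]
    - [0, 0, 0, -24, 7, 0, 1]
    - [0, 0, 0, -32, 13, 0, 1]
    - [0, 0, 0, -39, 20, 0, 1]
    - [0, 0, 0, -43, 27, 0, 1]
    - [0, 0, 0, -47, 34, 0, 1]
    - [0, 0, 0, -48, 37, 0, 1]
    - [0, 0, 0, -48, 38, 0, 1]
    - [0, 0, 0, -48, 38, 0, 1]

```text
time_s: 9.05
ee_pos: [0.5694, 0.0146, 0.2425]
tcp_rot: [3.141, 0.002, 0.122]
wrist_force: [0.2, 0.7, -0.7]
width: 0.0001
```

```bash
python3 s.py f scene wrist
```

```text
9.05 TCP U [-23.   63.4 242.5] rot [3.141e+00 2.000e-03 1.220e-01] F [ 0.2  0.7 -0.7] w 7.953738504769294e-05
```

View pics/f_scene.png

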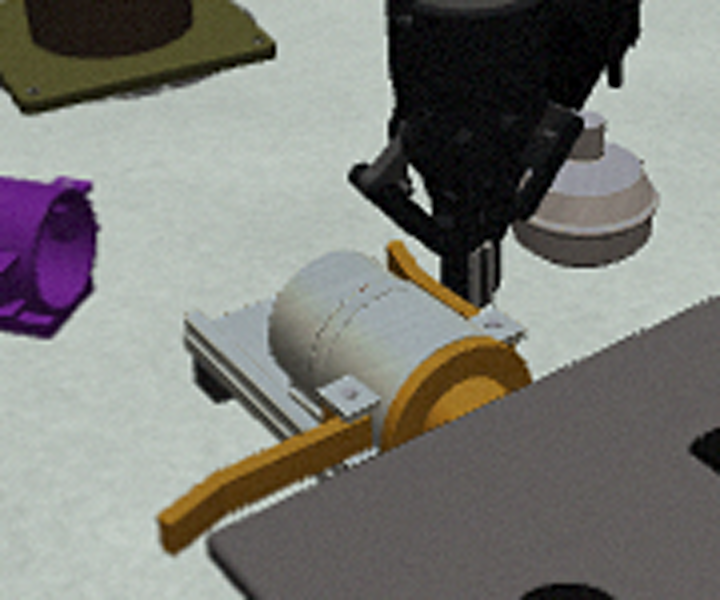

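View pics/f_wrist.png

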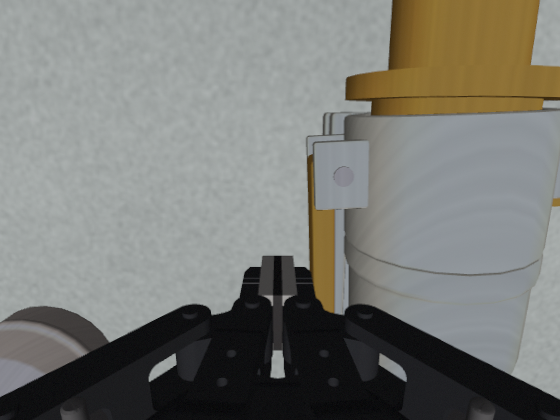

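Emit:
play_rows:
  targets:
    - [0, 0, 0, 0, 2, 0, 1]
    - [0, 0, 0, 0, 4, 0, 1]
    - [0, 0, 0, 0, 4, 0, 1]

```text
time_s: 9.4
ee_pos: [0.5701, 0.0131, 0.2426]
tcp_rot: [-3.139, 0.001, 0.125]
wrist_force: [-0.7, 4.2, 0.2]
width: 0.0001
```

Emit:
play_rows:
  targets:
    - [0, 0, 0, 0, 2, 0, 1]
    - [0, 0, 0, 0, 4, 0, 1]
    - [0, 0, 0, 0, 4, 0, 1]

```text
time_s: 9.65
ee_pos: [0.5713, 0.0115, 0.2432]
tcp_rot: [-3.136, -0.002, 0.127]
wrist_force: [-1.4, 10.1, 4.0]
width: -0.0003
```

Emit:
play_rows:
  targets:
    - [0, 0, 0, 0, 2, 0, 1]
    - [0, 0, 0, 0, 3, 0, 1]
    - [0, 0, 0, 0, 3, 0, 1]
    - [0, 0, 0, 0, -10, 0, 1]
    - [0, 0, 0, 0, -35, 0, 1]
    - [0, 0, 0, 0, -40, -40, 1]
    - [0, 0, 0, -20, -40, -80, 1]
    - [0, 0, 0, -50, -30, -110, 1]
    - [0, 0, 0, -80, 0, -130, 1]
    - [0, 0, 0, -80, 30, -140, 1]
    - [0, 0, 0, -80, 50, -140, 1]
    - [0, 0, 0, -80, 50, -140, 1]
    - [0, 0, 0, -80, 50, -140, 1]

```text
time_s: 10.73
ee_pos: [0.4974, -0.0536, 0.3829]
tcp_rot: [3.14, -0.0, 0.119]
wrist_force: [-1.3, 1.1, -0.4]
width: 0.0001
```

```bash
python3 s.py g scene wrist;  python3 - <<'E'
from h import *
c,o=pickle.load(open("g_wrist.pkl","rb"));ee=eeT(o);W=toU(cloud(c,ee))*1000
# left arm top: z 72..88, y 40..90
for x in range(-75,40,8):
    a=W[(abs(W[...,0]-x)<4)&(W[...,2]>78)&(W[...,2]<86)&(W[...,1]>41)&(W[...,1]<100)]
    b=W[(abs(W[...,0]-x)<4)&(W[...,2]>95)]
    if len(a):print(x,len(a),a[:,1].min().round(1),a[:,1].max().round(1),"body",b[:,1].min().round(1) if len(b) else None,b[:,1].max().round(1) if len(b) else None)
for sg in [-1]:
  for lo in range(60,150,10):
    a=W[(W[...,2]>66)&(W[...,2]<90)&(W[...,1]*sg>lo)&(W[...,1]*sg<lo+10)&(abs(W[...,0]-40)<50)]
    if len(a):print(sg,lo,len(a),a[:,0].min().round(1),a[:,0].max().round(1))
E
```

```text
10.7333 TCP U [-102.8    4.5  382.9] rot [ 3.14  -0.     0.119] F [-1.3  1.1 -0.4] w 8.911686518972208e-05
-75 65 43.7 53.5 body None None
-67 129 41.6 52.4 body None None
-59 123 41.0 50.4 body None None
-51 90 41.2 47.8 body -37.1 21.8
-43 62 41.1 45.9 body -36.2 22.3
-35 59 41.3 45.3 body -36.0 22.1
-27 66 41.0 45.7 body -36.2 22.6
-19 73 41.0 45.6 body -36.1 23.1
-11 75 41.0 46.0 body -37.7 25.1
-3 80 41.0 46.2 body -38.1 25.0
5 88 41.2 46.7 body -37.9 25.4
13 79 41.0 46.3 body -37.7 25.8
-1 60 267 30.0 39.6
-1 70 270 29.6 38.8
-1 80 268 29.2 38.8
-1 90 278 29.2 38.7
-1 100 268 29.1 38.6
-1 110 263 28.7 38.1
-1 120 238 29.4 41.5
-1 130 220 32.6 43.3
-1 140 171 34.9 43.3
```

View pics/g_wrist.png

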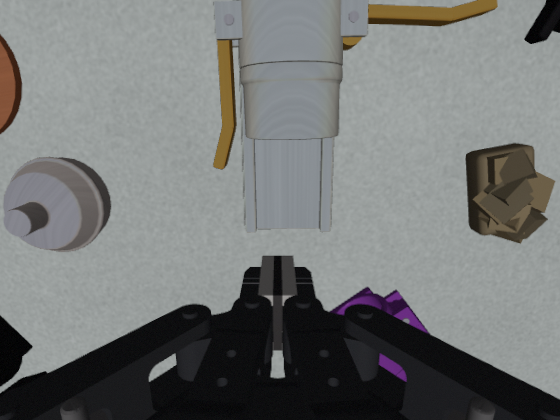

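View pics/g_scene.png

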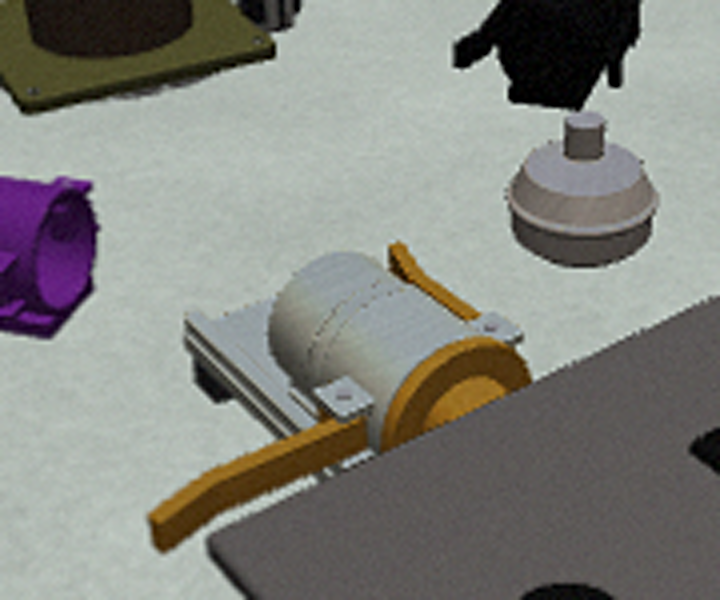

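Emit:
play_rows:
  targets:
    - [0, 0, 0, 30, 18, 10, 1]
    - [0, 0, 0, 60, 37, 20, 1]
    - [0, 0, 0, 95, 58, 30, 1]
    - [0, 0, 0, 130, 80, 40, 1]
    - [0, 0, 0, 160, 100, 40, 1]
    - [0, 0, 0, 167, 105, 50, 1]
    - [0, 0, 0, 167, 105, 50, 1]
    - [0, 0, 0, 167, 105, 90, 1]
    - [0, 0, 0, 167, 105, 120, 1]
    - [0, 0, 0, 167, 105, 141, 1]
    - [0, 0, 0, 167, 105, 141, 1]
    - [0, 0, 0, 167, 105, 141, 1]

```text
time_s: 11.83
ee_pos: [0.6753, -0.1339, 0.2408]
tcp_rot: [-3.14, 0.004, 0.125]
wrist_force: [0.4, 0.4, 2.0]
width: 0.0008
```

```bash
python3 s.py i scene wrist
```

```text
11.8333 TCP U [ 63.9 -96.9 240.8] rot [-3.14   0.004  0.125] F [0.4 0.4 2. ] w 0.0007994566236950379
```

View pics/i_scene.png

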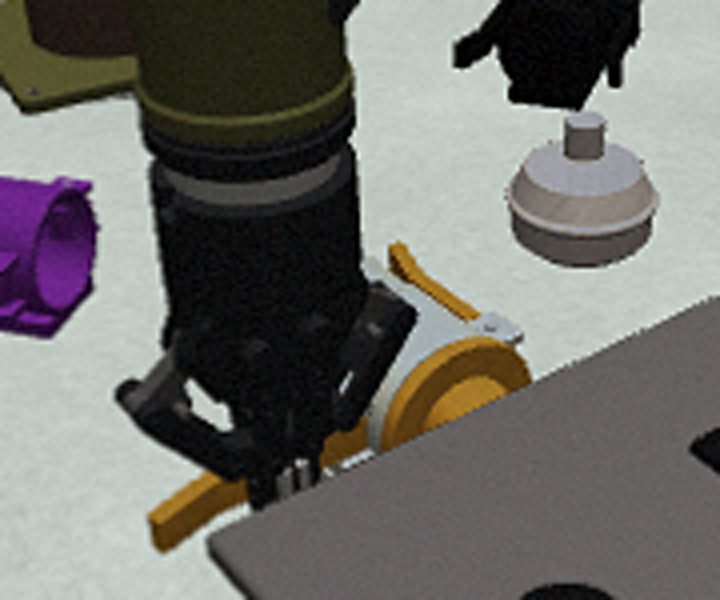

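View pics/i_wrist.png

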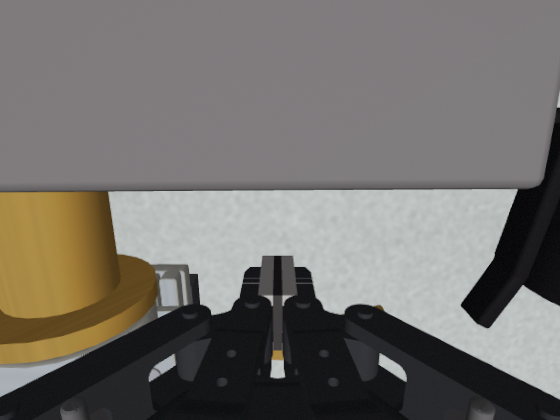

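Emit:
play_rows:
  targets:
    - [0, 0, 0, -9, 1, 0, 1]
    - [0, 0, 0, -17, 3, 0, 1]
    - [0, 0, 0, -24, 6, 0, 1]
    - [0, 0, 0, -31, 7, 0, 1]
    - [0, 0, 0, -39, 8, 0, 1]
    - [0, 0, 0, -47, 7, 0, 1]
    - [0, 0, 0, -55, 4, 0, 1]
    - [0, 0, 0, -63, 1, 0, 1]
    - [0, 0, 0, -71, -5, 0, 1]
    - [0, 0, 0, -78, -12, 0, 1]
    - [0, 0, 0, -82, -19, 0, 1]
    - [0, 0, 0, -86, -26, 0, 1]
    - [0, 0, 0, -88, -30, 0, 1]
    - [0, 0, 0, -88, -30, 0, 1]

```text
time_s: 13.1
ee_pos: [0.5844, -0.1164, 0.2418]
tcp_rot: [3.141, 0.002, 0.123]
wrist_force: [-0.2, 0.5, 0.8]
width: 0.0003
```

```bash
python3 s.py j wrist
```

```text
13.1 TCP U [-24.1 -68.4 241.8] rot [3.141e+00 2.000e-03 1.230e-01] F [-0.2  0.5  0.8] w 0.0002616588488404408
```

View pics/j_wrist.png

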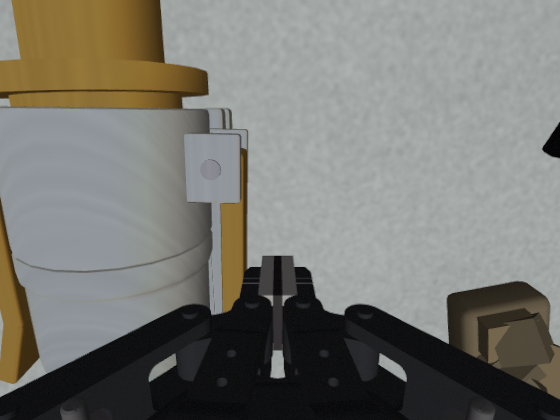

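Emit:
play_rows:
  targets:
    - [0, 0, 0, 0, -2, 0, 1]
    - [0, 0, 0, 0, -4, 0, 1]
    - [0, 0, 0, 0, -6, 0, 1]
    - [0, 0, 0, 0, -6, 0, 1]

```text
time_s: 13.48
ee_pos: [0.5848, -0.114, 0.2421]
tcp_rot: [3.137, -0.001, 0.12]
wrist_force: [1.4, -7.2, 1.9]
width: -0.0001
```

Emit:
play_rows:
  targets:
    - [0, 0, 0, 0, -2, 0, 1]
    - [0, 0, 0, 0, -4, 0, 1]
    - [0, 0, 0, 0, -4, 0, 1]

```text
time_s: 13.73
ee_pos: [0.5849, -0.1124, 0.2428]
tcp_rot: [3.133, -0.003, 0.118]
wrist_force: [1.5, -12.1, 3.8]
width: -0.0001
```

Stalled at 12 N. Next I'll back away outward, lift clear and check.

Emit:
play_rows:
  targets:
    - [0, 0, 0, 0, -2, 0, 1]
    - [0, 0, 0, 0, -2, 0, 1]
    - [0, 0, 0, 0, 15, 0, 1]
    - [0, 0, 0, 0, 40, 0, 1]
    - [0, 0, 0, 0, 45, -40, 1]
    - [0, 0, 0, -20, 40, -80, 1]
    - [0, 0, 0, -50, 20, -110, 1]
    - [0, 0, 0, -80, -10, -130, 1]
    - [0, 0, 0, -85, -40, -140, 1]
    - [0, 0, 0, -85, -60, -145, 1]
    - [0, 0, 0, -85, -65, -145, 1]
    - [0, 0, 0, -85, -65, -145, 1]
    - [0, 0, 0, -85, -65, -145, 1]

```text
time_s: 14.82
ee_pos: [0.4919, -0.053, 0.3863]
tcp_rot: [3.141, 0.0, 0.123]
wrist_force: [0.3, 0.1, -0.1]
width: -0.0003
```

```bash
python3 s.py k scene wrist;  python3 - <<'E'
from h import *
c,o=pickle.load(open("k_wrist.pkl","rb"));ee=eeT(o);W=toU(cloud(c,ee))*1000
for x in range(-75,30,8):
    r=[x]
    for sg in (1,-1):
        a=W[(abs(W[...,0]-x)<4)&(W[...,2]>78)&(W[...,2]<87)&(W[...,1]*sg>40)&(W[...,1]*sg<100)]
        r+= [len(a),a[:,1].min().round(1),a[:,1].max().round(1)] if len(a) else [0]
    print(r)
b=W[(W[...,2]>85)&(abs(W[...,1])<30)];print("closed end x",np.percentile(b[:,0],.5))
from station import nets
for n in ["scene"]:
    cc,_=pickle.load(open(f"k_{n}.pkl","rb"));Q=cloud(cc)
    for q in ["ore","pot","lap"]:
        for z in nets.outline_of(n,q)[:1]:
            P=Q[z["pixels"]];print(q,z["confidence"],np.nanmedian(P,0).round(3))
E
```

```text
14.8167 TCP U [-108.2    5.7  386.3] rot [3.141 0.    0.123] F [ 0.3  0.1 -0.1] w -0.0002959613672828373
[-75, 39, np.float64(51.9), np.float64(60.4), 47, np.float64(-61.4), np.float64(-52.1)]
[-67, 131, np.float64(49.8), np.float64(60.6), 134, np.float64(-61.3), np.float64(-49.6)]
[-59, 144, np.float64(47.0), np.float64(58.4), 144, np.float64(-58.3), np.float64(-47.1)]
[-51, 146, np.float64(44.3), np.float64(56.1), 146, np.float64(-56.4), np.float64(-44.8)]
[-43, 137, np.float64(43.1), np.float64(53.2), 144, np.float64(-53.6), np.float64(-43.4)]
[-35, 139, np.float64(43.0), np.float64(52.1), 144, np.float64(-52.7), np.float64(-43.3)]
[-27, 141, np.float64(42.9), np.float64(51.8), 144, np.float64(-52.5), np.float64(-43.5)]
[-19, 153, np.float64(42.8), np.float64(52.2), 150, np.float64(-52.9), np.float64(-43.6)]
[-11, 145, np.float64(42.8), np.float64(51.8), 157, np.float64(-53.1), np.float64(-43.8)]
[-3, 160, np.float64(42.9), np.float64(52.1), 160, np.float64(-53.3), np.float64(-43.7)]
[5, 159, np.float64(42.9), np.float64(51.8), 158, np.float64(-53.1), np.float64(-43.8)]
[13, 153, np.float64(43.0), np.float64(52.2), 164, np.float64(-53.3), np.float64(-43.9)]
[21, 14, np.float64(43.1), np.float64(50.9), 4, np.float64(-48.0), np.float64(-44.3)]
[29, 0, 0]
closed end x -116.5730829831868
ore 0.89 [ 0.546 -0.274  0.04 ]
pot 0.7 [0.481 0.142 0.048]
lap 0.82 [0.552 0.28  0.011]
```

View pics/k_wrist.png

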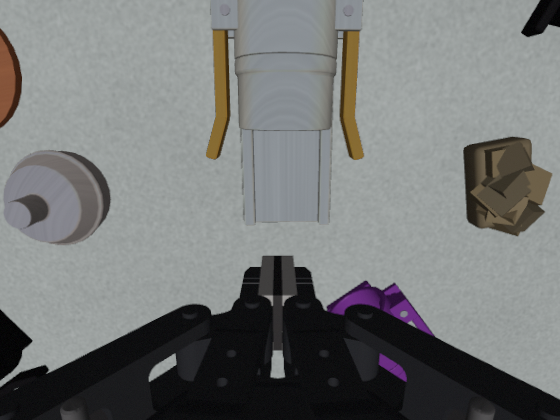

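View pics/k_scene.png

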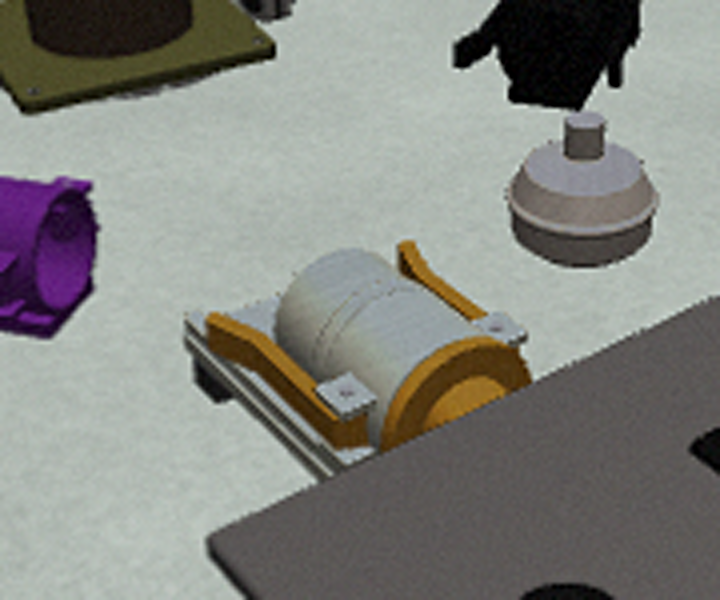

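```bash
python3 -c "
from station import env
print(env.sign_off())"
```

```text
the job is handed in; nothing more can be done
None
```

I pushed the coupling home on the adaptor with both cam arms open, then shut the left arm and after it the right. The job was handed in at about 15 s of the 58 s. No verdict is reported, so the points below are my own checks.

- **Home:** the push stalled at about 22 N with the tool where the geometry predicted, and the pictures show the mouth up against the collar. I did not measure the final gap directly. My last numeric reading of the closed end's position was useless, because the gripper was in the picture.
- **Arms:** I pressed each arm until it stalled, at about 10 to 12 N. The last wrist depth picture shows both bars parallel to the axis within about 0.02 rad, symmetric, with their outer faces at about +52 and −53 mm. That agrees with the 52.5 mm expected when shut.
- **Bystanders:** the ore lump and copper disc read within about 1 mm of their starting positions. The lidded pot read within about 5 mm, which is within the noise of the outlines.
- **Gripper:** it was well clear of everything at hand-in, with wrist force near 0.
- **Disagreement:** the wrist camera and the overhead camera differed by 2 to 4 mm sideways, which did not affect the result.

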